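# Shut the airing cabinet and wind its timer

### The job

The glazed whistles in the cabinet are ready for their airing time: first slide the glass door fully shut. Then wind the timer clockwise past its yellow top mark until you feel it come up firmly against its end stop, without forcing it, and turn it back down so that the white pointer points at the red tab, to within a minute. Leave everything else on the table where it is.

Things in the scene. Friction and masses are not known exactly. Their poses are not given: they have to be found in the camera images.
- cabinet: Pine display cabinet with clear front, back and roof panes, 160 mm deep (x), 300 mm wide (y), 160 mm high, fixed. Origin at the centre of its underside; its front looks along its own -x, roughly to the robot. The sliding pane lies 74 mm in front of the origin, the roof's edge 86 mm.
- door_handle (a point): Centre of the sliding door's upright brass bar, 114 mm above the table, 33 mm in front of the pane; axes as the cabinet's. The bar is 12 mm deep (x), 14 mm wide (y), 50 mm high; a stub joins it to the pane 24 mm below this point. The bar can be straddled or pushed sideways from above.
- door (a joint): How far the sliding door is open, m: 0 fully shut, against its stop; it grows as the door slides to the left (+y of the cabinet), up to 0.13. It needs about 2 N to slide and stays where left.
- timer: Foot of the wind-up timer, a rubber disc 96 mm across fixed to the table; origin at the centre of its underside, on the dial's vertical turning axis. On it stands the round white case, 92 mm across, its face with the ticks 36 mm above the table.
- dial_grip (a point): On the timer's turning axis, in the upright grip bar of its blue dial, 63 mm above the table. The bar is 60 mm long (this frame's x), 14 mm wide (y), its top 75 mm above the table; it stands on a disc of 34 mm radius with its top at 43 mm, so fingertips must stay above 45 mm. The white-painted end of the bar, +x, is the pointer.
- timer_dial (a joint): Dial angle in the case, rad: 0 at the first tick, growing clockwise seen from above (winding). A tick every 5 minutes (0.4 rad); the top mark (30 minutes, wide, yellow) at 2.4. Friction 0.04 N m; stays where left. The hidden end stop comes 0.13 to 0.55 rad past the top mark, different each time: it can only be felt, as a clear rise in resistance.
- timer_case (a joint): Twist of the timer's case on its rubber mount, rad, clockwise positive, 0 at rest. A torsion spring of 2 N m/rad, so it shows the torque on the dial: 0.02 when winding freely; firmly against the end stop is more than 0.05 (0.10 N m), aim at about 0.1; more than 0.2 (0.4 N m) is forcing it.
- tab (a point): Red tab on the rim of the timer's case that marks the minutes to set. The point lies on the dial's axis, 37 mm above the table; +x points out to the tab, 45 to 58 mm from the axis, 6 mm wide. The dial is set when its pointer (x of dial_grip) points at the tab.
- timer_tab (a joint): Angle of the red tab in the case, rad, counted like the dial's: the dial is set when timer_dial has this value. One minute is 0.08 rad. The tab is stiff and is to stay where it is.
- duck: Bystander: blue-glazed clay duck whistle, 70 mm long, 66 mm high. Origin at the centre of its underside.
- brush_cup: Bystander: terracotta ceramic cup of bristle brushes, 72 mm across, 175 mm high with the brushes. Origin at the centre of its underside.
- top: Bystander: cherrywood spinning top standing in its round wooden stand, 62 mm across, 71 mm high. Origin at the centre of its underside.
- mould_a: Bystander: speckled stoneware mould half with two small keys, 90 x 65 x 28 mm (34 mm over the keys), lying flat. Origin at the centre of its underside.
- mould_b: Bystander: speckled stoneware mould half with two dark key holes, 90 x 65 x 28 mm, lying flat. Origin at the centre of its underside.
- whistle: Bystander: small turned wooden whistle standing upright, 30 mm across, 58 mm high. Origin at the centre of its underside.
There are look-alikes about, which are no part of the job. Leave any orange or turquoise look-alike of the timer alone.

How it is judged:
By the outcome, as a careful person would: the job done as asked, in the order asked, and still so for the second after the job is handed in, with the robot touching nothing.
It also fails if it takes over 72 s, if anything falls off the work surface, if the arm or the gripper's body presses on something with over 40 N, if the wrist force passes 120 N, or if a joint passes its speed limit or range.

### The arm

A 7-joint arm with a two-finger parallel gripper is mounted at the origin on the work surface. World frame = base frame: x ahead of the robot, y to its left, z up, the work surface at z = 0. Lengths are in m, angles in rad, forces in N, time in s.
With the tool pointing down it reaches from about 0.425 to 0.925 m from the base axis. Payload 6.8 kg.
Tool frame: the origin (TCP) lies midway between the tips of the shut fingers; the grasp point (between the pads) lies 19 mm behind it; x points along the fingers, y is the direction in which the jaws open and shut, and the axes are right-handed (so a half turn about x gives the same grasp; the last joint's range is limited). The gripper opens to 85 mm and grips with 20 to 120 N. Pads are 22 mm wide; open, the fingers measure 114 mm over their backs; the gripper's body (76 mm by 85 mm) begins 54 mm behind the grasp point. The pads swing forward as they close: fully open they stand 13 mm farther back than shut.
Start: joints at [-1.349, 0.477, 0.022, 1.555, -0.011, 1.109, -0.083], TCP at [0.219, 0.639, 0.231] pointing down, gripper open.
Joint ranges: [-2.96, 2.96], [-0.34, 2.1], [-1.41, 1.46], [0.24, 2.44], [-1.37, 4.51], [0.17, 1.92], [-2.96, 2.96]. Speed limits (rad/s): [2.39, 2.39, 3.14, 3.14, 3.14, 3.14, 3.14].

### API

Orientations are given as a rotation vector (axis times angle).
In Python, from bench import r, viewer, nets gives the robot as it stands.
- The arm moves only by the shell command python3 -m pendant 'ROWS' [FORCE]. ROWS is JSON, one flat list of numbers, 5 for each row, row after row: the finger opening in mm, from 0 to 85.4, then the shift along the tool's x, y, z in mm, then the turn about the tool's x in rad. A call has 1 to 20 rows; each row shifts and turns the commanded pose from where the row before left it, along the tool's axes as they then stand; what a row does not reach is not made up. A row lasts 1/8 s, in which the tool goes at most 62.5 mm and 10.7 degrees, less where a joint would pass 70% of its speed; a pose out of reach is approached as far as the arm can. A call with a gripper value outside its range is refused whole. The fingers move at their own pace and stop on an object; FORCE is the grip in N (left out, the last holds). Time passes only in rows, so rows that do not move let the fingers close. It gives the time, the measured TCP pose, the force and the opening at its end, in the units of the state.
- r.get_obs(): the state, without advancing time (a new reading comes with each control period).
- viewer.grab_frame(name): name is "scene" or "top"; returns (picture, depth): 400x640x3 uint8, red, green, blue; 400x640 float32, m along the optical axis (not along the pixel's ray), 0 where there is no reading.
- viewer.calibration(name): a dict with "mtx" (3x3 intrinsics, pixels), "world_to_cam" (4x4, takes a point from world to camera coordinates). Camera axes: x right, y up, looking along -z (the intrinsics and any distortion apply to the point x, -y, -z); pixel columns grow to the right and rows downward; lengths in m; the calibration is good to about 2 mm. A picture is of the moment at which its call begins. calibration takes no time and is no camera call.
- r.hand_in(): hands the job in, once; it reports no verdict.
Trained networks look in the newest picture that a camera, given by its name, has taken for a name from the list of things; names that differ only in an ending like _2 or _b are one class to them, and where a whole thing is asked for, a point or a joint stands for the part that bears it (a point fixed in the world has none). Each returns a list of dicts, best first, with "score" (0 to 1); they miss things now and then, are a little off and sometimes report something else, mostly with a low value. They report only what shows in the picture. A call takes as long as a camera call. They do not tell look-alikes from the thing itself.
- nets.look_for(name, camera): "location" ([x, y, z] in m, in world coordinates, good to about 4 mm: the middle of the surface that is visible of it).
- nets.silhouettes(name, camera): "mask" (400x640 bool, what is visible of it).
The state is a dict: "clock": time; "joints": joint angles; "qvel": joint speeds; "tau": joint torques, N m; "tcp_pos": TCP position; "orientation": TCP orientation; "contact_force": force on the tool from outside, world axes, zero at the start; "moment": the same for the moment, N m; "grip_width": finger opening in m.
Only numpy, scipy, OpenCV 4.12 (cv2) and the standard library are available. Lean on these libraries where they do the work, as an engineer would, in place of code of your own. Each camera call takes 0.05 s, during which the arm holds its last target. There are 200 camera calls.

## Working session

There is one attempt and no reset: what is moved stays moved. The work goes in short steps, Python scripts to look and compute and a shell command to move; the robot and the scene stay as the last step left them, time stands still between calls to the robot, and variables do not carry over. Pictures are saved under pics/ and viewed, about 8 in all and at most 12, crops included, and the job is handed in when it is done.

```bash
mkdir -p pics; ls; cat > h.py <<'E'
import numpy as np,cv2
from bench import r,viewer,nets
def pt(cam,u,v,d):
    c=viewer.calibration(cam);K=c["mtx"];x=(u-K[0,2])/K[0,0]*d;y=(v-K[1,2])/K[1,1]*d
    return (np.linalg.inv(c["world_to_cam"])@[x,-y,-d,1])[:3]
def px(cam,p):
    c=viewer.calibration(cam);K=c["mtx"];q=c["world_to_cam"]@[*p,1];x,y,z=q[0],-q[1],-q[2]
    return np.array([K[0,0]*x/z+K[0,2],K[1,1]*y/z+K[1,2]])
def onz(cam,u,v,z):
    a=pt(cam,u,v,.1);b=pt(cam,u,v,1.);return a+(b-a)*(z-a[2])/(b[2]-a[2])
E
python3 - <<'E'
from h import *
for c in("scene","top"):
    im,d=viewer.grab_frame(c);cv2.imwrite(f"pics/{c}0.png",im[...,::-1]);k=viewer.calibration(c);print(c,{a:(np.round(b,3).tolist() if a!="x" else 0) for a,b in k.items()})
    for n in("cabinet","door_handle","timer","dial_grip","tab","duck","brush_cup","top","mould_a","whistle"):
        print(n,[(np.round(o["location"],3).tolist(),px(c,o["location"]).round().tolist(),round(o["score"],2)) for o in nets.look_for(n,c)][:5])
o=r.get_obs();print({k:np.round(v,3) for k,v in o.items()})
E
```

```text
pics
scene {'mtx': [[458.859, 0.0, 322.186], [0.0, 458.859, 206.519], [0.0, 0.0, 1.0]], 'world_to_cam': [[0.728, 0.686, 0.01, -0.369], [-0.363, 0.373, 0.854, 0.134], [0.582, -0.625, 0.521, -1.59], [0.0, 0.0, 0.0, 1.0]]}
cabinet [([0.695, 0.085, 0.133], [399.0, 196.0], 0.65), ([0.742, -0.203, 0.025], [337.0, 292.0], 0.35)]
door_handle []
timer [([0.532, -0.251, 0.036], [258.0, 257.0], 0.84), ([0.544, -0.106, 0.039], [305.0, 234.0], 0.8), ([0.388, -0.183, 0.035], [243.0, 223.0], 0.67), ([0.505, -0.404, 0.034], [198.0, 283.0], 0.59)]
dial_grip [([0.372, -0.178, 0.051], [241.0, 215.0], 0.96), ([0.537, -0.103, 0.047], [303.0, 229.0], 0.85), ([0.496, -0.399, 0.045], [197.0, 277.0], 0.83), ([0.518, -0.241, 0.054], [258.0, 247.0], 0.56), ([0.672, -0.393, 0.089], [247.0, 298.0], 0.56)]
tab []
duck [([0.712, -0.065, 0.034], [365.0, 256.0], 0.89), ([0.525, -0.239, 0.055], [260.0, 247.0], 0.6)]
brush_cup [([0.672, -0.396, 0.088], [246.0, 299.0], 0.63), ([0.527, -0.248, 0.04], [258.0, 255.0], 0.15)]
top [([0.46, 0.014, 0.044], [314.0, 203.0], 0.8)]
mould_a [([0.428, 0.173, 0.027], [342.0, 185.0],
[... 1107 characters left out ...]
9, -0.232, 0.046], [398.0, 215.0], 0.21)]
mould_a [([0.413, 0.181, 0.03], [223.0, 259.0], 0.87), ([0.38, 0.321, 0.029], [164.0, 274.0], 0.62)]
whistle [([0.732, -0.189, 0.039], [376.0, 125.0], 0.51)]
{'clock': np.float64(1.1), 'joints': array([-1.349,  0.477,  0.022,  1.555, -0.012,  1.109, -0.083]), 'qvel': array([-0.001,  0.001,  0.003, -0.   , -0.002, -0.001, -0.001]), 'tau': array([ 0.0000e+00, -5.9635e+01,  1.6070e+00, -2.8155e+01,  1.3000e-02,
        2.0000e-03, -0.0000e+00]), 'tcp_pos': array([0.219, 0.639, 0.231]), 'orientation': array([ 0.259,  1.555, -0.259]), 'contact_force': array([ 0.725,  0.327, -0.041]), 'moment': array([0.047, 0.066, 0.025]), 'grip_width': np.float64(0.086)}
```

View pics/scene0.png

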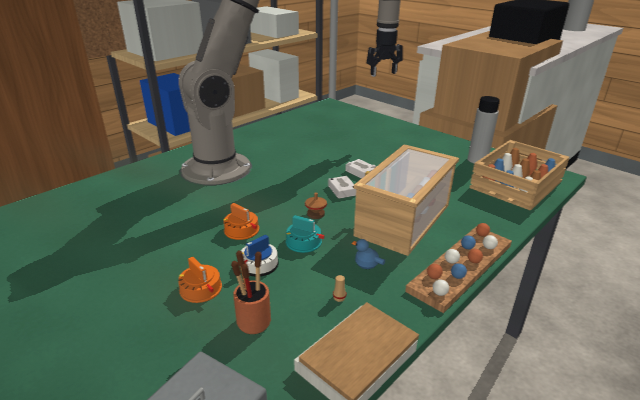

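View pics/top0.png

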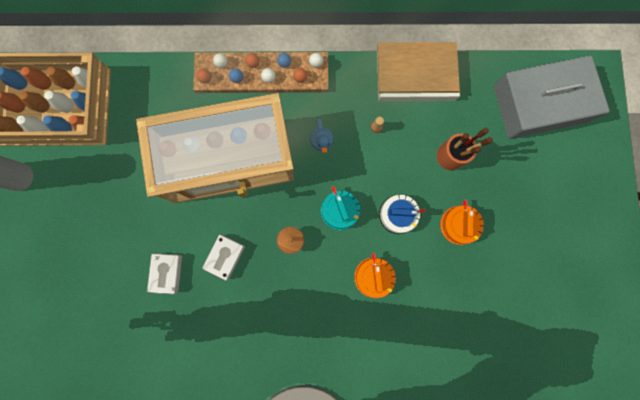

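The real timer is the white-cased one with the blue dial, at top (400,214) and scene (260,254). The look-alikes are turquoise at top (340,210) and orange at top (375,278) and (462,224). The door's brass handle is near top (243,187). The two cameras disagree by about 15 mm, so I'll check both against table depth and the TCP.

```bash
python3 - <<'E'
from h import *
im={};D={}
for c in("scene","top"):
    im[c],D[c]=viewer.grab_frame(c)
    for (x,y) in((.3,0),(.45,-.3),(.6,-.3),(.8,-.3),(.35,.15)):
        u,v=px(c,(x,y,0)).round().astype(int); print(c,(x,y),u,v,pt(c,u,v,D[c][v,u]).round(3))
    print(c,"tcp",px(c,r.get_obs()["tcp_pos"]).round(1),"base",px(c,(0,0,0)).round(1))
def crop(a,x0,y0,w,h,s): return cv2.resize(a[y0:y0+h,x0:x0+w],None,fx=s,fy=s,interpolation=cv2.INTER_CUBIC)
t=crop(im["top"],360,178,80,75,5);s=crop(im["top"],200,155,100,75,4);
q=crop(im["scene"],340,20,80,75,4);q2=crop(im["scene"],220,215,100,75,4)
W=800;o=np.zeros((700,W,3),np.uint8);o[:375,:400]=t;o[:300,400:800]=s;o[375:675,:320]=q;o[375:675,400:800]=q2
cv2.imwrite("pics/c1.png",cv2.resize(o,(680,595))[...,::-1])
for c in("top","scene"):
  for n in("cabinet","timer"):
    for k in nets.silhouettes(n,c)[:4]:
        m=k["mask"];v,u=np.nonzero(m);print(c,n,k["score"],cv2.minAreaRect(np.c_[u,v].astype(np.float32)))
E
```

```text
scene (0.3, 0) 273 198 [0.298 0.    0.   ]
scene (0.45, -0.3) 223 263 [ 0.45  -0.299  0.   ]
scene (0.6, -0.3) 262 292 [ 0.678 -0.36   0.087]
scene (0.8, -0.3) 326 338 [ 0.825 -0.327  0.04 ]
scene (0.35, 0.15) 319 187 [ 0.347  0.155 -0.003]
scene tcp [382.9  77.3] base [215.7 167.9]
top (0.3, 0) 301 305 [0.299 0.    0.   ]
top (0.45, -0.3) 422 240 [ 0.451 -0.299  0.003]
top (0.6, -0.3) 419 181 [ 0.599 -0.299  0.001]
top (0.8, -0.3) 416 104 [ 0.801 -0.3    0.001]
top (0.35, 0.15) 239 284 [ 0.42  -0.027  1.003]
top tcp [-59.8 372.9] base [302. 438.]
top cabinet 0.89 ((214.80181884765625, 152.36053466796875), (96.33658599853516, 148.5528106689453), 80.13418579101562)
top cabinet 0.64 ((214.51161193847656, 188.07977294921875), (17.056589126586914, 71.20575714111328), 88.85424041748047)
top timer 0.96 ((398.75006103515625, 213.75001525878906), (38.890869140625, 39.59797668457031), 45.0)
top timer 0.89 ((375.0000305175781, 277.5000305175781), (41.719295501708984, 38.890869140625), 45.0)
top timer 0.71 ((462.0207214355469, 223.92584228515625), (39.76563262939453, 40.310367584228516), 60.64224624633789)
top timer 0.6 ((340.20001220703125, 210.10000610351562), (38.013153076171875, 39.35479736328125), 26.56505012512207)
scene cabinet 0.8 ((400.38238525390625, 197.9705810546875), (95.80156707763672, 106.47313690185547), 14.03624439239502)
scene timer 0.95 ((260.60003662109375, 256.70001220703125), (35.77708435058594, 34.435447692871094), 63.43495178222656)
scene timer 0.95 ((304.5, 235.5), (36.58198165893555, 35.09642028808594), 21.801406860351562)
scene timer 0.91 ((241.4000244140625, 224.2000274658203), (35.7770881652832, 33.09380340576172), 26.56505012512207)
scene timer 0.82 ((199.6999969482422, 283.1000061035156), (43.37971496582031, 41.59086608886719), 26.56505012512207)
```

View pics/c1.png

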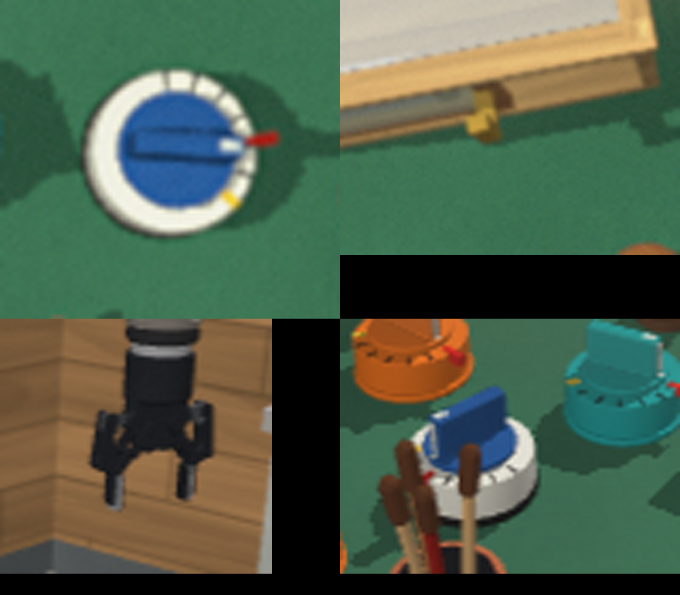

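The crop shows the white and blue timer with its pointer near crop (230,145), the red tab at (262,139) and the yellow mark at (232,200). The brass bar is at crop (485,115), which is about top pixel (243,189). Calibration agrees with the table depth. Next I'll measure from the depth data.

```bash
cat >> h.py <<'E'
from scipy.spatial.transform import Rotation as R
def cloud(c):
    im,d=viewer.grab_frame(c);K=viewer.calibration(c);M=K["mtx"];v,u=np.mgrid[:400,:640]
    x=(u-M[0,2])/M[0,0]*d;y=(v-M[1,2])/M[1,1]*d
    P=np.stack([x,-y,-d,np.ones_like(d)],-1)@np.linalg.inv(K["world_to_cam"]).T
    return im,P[...,:3],cv2.cvtColor(im,cv2.COLOR_RGB2HSV).astype(int),d
def tool():
    o=r.get_obs();A=R.from_rotvec(o["orientation"]).as_matrix();return o["tcp_pos"],A
def go(target):  # shift in tool axes mm
    p,A=tool();return (A.T@(np.array(target)-p)*1000).round(1)
def timer(c,cen=None):
    im,P,H,d=cloud(c);h,s,v=H[...,0],H[...,1],H[...,2]
    near=np.hypot(P[...,0]-.515,P[...,1]+.237)<.075
    red=near&((h<8)|(h>172))&(s>140)&(v>90)&(P[...,2]<.055)&(P[...,2]>.02)
    blue=near&(h>100)&(h<130)&(s>100)
    face=near&(P[...,2]>.030)&~red&(P[...,2]<.05)
    bar=near&(P[...,2]>.066)&(P[...,2]<.085)
    yel=near&(h>18)&(h<32)&(s>150)&(v>120)
    return im,P,dict(red=red,blue=blue,face=face,bar=bar,yel=yel)
E
python3 - <<'E'
from h import *
p,A=tool();print("tool y",A[:,1].round(3),"x",A[:,0].round(3),p.round(4))
im,P,H,d=cloud("top")
roof=(P[...,2]>.150)&(P[...,2]<.17)&(abs(P[...,0]-.65)<.2)&(abs(P[...,1]-.18)<.25)
rc=cv2.minAreaRect((P[roof][:,:2]).astype(np.float32));print("roof",rc,roof.sum())
br=(H[...,0]>15)&(H[...,0]<30)&(H[...,1]>150)&(P[...,2]>.08)&(P[...,2]<.15);br[:,:225]=0;br[:,260:]=0;br[:175]=0;br[205:]=0
v,u=np.nonzero(br)
for a,b in zip(u,v):print((a,b),P[b,a].round(3),H[b,a],end=";")
print()
im,P,m=timer("top")
for k in m:print(k,m[k].sum(),P[m[k]].mean(0).round(4))
print("circle",cv2.minEnclosingCircle((P[m["face"]][:,:2]*1000).astype(np.float32)))
print("bar",cv2.minAreaRect((P[m["bar"]][:,:2]*1000).astype(np.float32)))
im,P,m=timer("scene")
for k in m:
    if m[k].sum():print(k,m[k].sum(),P[m[k]].mean(0).round(4))
print("bar",cv2.minAreaRect((P[m["bar"]][:,:2]*1000).astype(np.float32)))
E
```

```text
tool y [0.324 0.946 0.   ] x [ 0.  0. -1.] [0.2186 0.6386 0.2313]
roof ((0.6566588878631592, 0.178507998585701), (0.17357006669044495, 0.3103023171424866), 10.494916915893555) 11537
(np.int64(243), np.int64(181)) [0.586 0.126 0.097] [ 19 154 106];(np.int64(240), np.int64(182)) [0.584 0.133 0.097] [ 21 156 132];(np.int64(241), np.int64(182)) [0.584 0.131 0.093] [ 21 165 131];(np.int64(242), np.int64(182)) [0.584 0.129 0.096] [ 21 160 137];(np.int64(243), np.int64(182)) [0.583 0.126 0.097] [ 21 159 133];(np.int64(244), np.int64(182)) [0.584 0.124 0.095] [ 20 160 115];(np.int64(240), np.int64(183)) [0.581 0.133 0.098] [ 22 158 140];(np.int64(241), np.int64(183)) [0.582 0.131 0.094] [ 21 158 144];(np.int64(242), np.int64(183)) [0.581 0.128 0.099] [ 21 161 144];(np.int64(243), np.int64(183)) [0.582 0.127 0.095] [ 21 165 139];(np.int64(244), np.int64(183)) [0.581 0.124 0.095] [ 21 165 124];(np.int64(240), np.int64(184)) [0.58  0.133 0.094] [ 21 156 139];(np.int64(241), np.int64(184)) [0.579 0.131 0.095] [ 21 163 144];(np.int64(242), np.int64(184)) [0.579 0.128 0.098] [ 21 162 143];(np.int6
[... 5236 characters left out ...]
0.108] [ 21 163  86];(np.int64(245), np.int64(195)) [0.553 0.12  0.104] [ 21 164  87];
red 17 [ 0.5212 -0.2913  0.0382]
blue 564 [ 0.514  -0.2389  0.0516]
face 941 [ 0.5137 -0.2386  0.0394]
bar 165 [ 0.515  -0.2402  0.0744]
yel 6 [ 0.4876 -0.2739  0.0294]
circle ((515.2581787109375, -247.3672332763672), 51.74587631225586)
bar ((515.2998657226562, -241.38375854492188), (60.24204635620117, 14.307255744934082), 86.58582305908203)
red 5 [ 0.5224 -0.2829  0.0362]
blue 405 [ 0.5243 -0.2409  0.0554]
face 429 [ 0.5317 -0.2429  0.0385]
bar 135 [ 0.5187 -0.2411  0.0719]
yel 1 [ 0.4924 -0.2663  0.0362]
bar ((516.44140625, -238.96237182617188), (58.56893539428711, 16.976072311401367), 86.85869598388672)
```

```bash
python3 -m pendant '[40,0,0,0,-0.171, 40,0,0,0,-0.171, 40,0,0,0,-0.171, 40,0,-40,17,0, 40,0,-40,17,0, 40,0,-40,17,0, 40,0,-40,17,0, 40,0,-40,17,0, 40,0,-40,17,0, 40,0,-40,17,0, 40,0,-40,17,0, 40,0,-40,17,0, 40,0,-40,17,0, 40,0,-40,17,0, 40,0,-40,17,0, 40,0,-40,17,0, 40,0,-40,17,0, 40,0,0,0,0]' 20
python3 - <<'E'
from h import *
p,A=tool();print(p.round(4),A.round(3).tolist(),go([.557,.125,.2]));print({k:np.round(v,2) for k,v in r.get_obs().items() if k in("clock","joints","contact_force","moment")})
E
```

```text
clock: 3.8
tcp_pos: [0.5564, 0.1271, 0.2315]
orientation: [-0.14, 1.565, 0.137]
contact_force: [-0.4, 0.7, 0.4]
grip_width: 0.0401
[0.5564 0.1271 0.2315] [[0.001, -0.176, 0.984], [-0.002, 0.984, 0.176], [-1.0, -0.002, 0.001]] [31.5 -2.1  0.2]
{'clock': np.float64(3.8), 'joints': array([-0.46,  0.31,  0.16,  1.82, -0.05,  1.02,  1.46]), 'contact_force': array([-0.41,  0.68,  0.39]), 'moment': array([ 0.06, -0.01, -0.02])}
```

```bash
python3 -m pendant '[40,25,-2,0,0, 40,25,0,0,0, 40,25,0,0,0, 40,15,0,0,0, 40,15,0,0,0, 40,10,0,0,0, 40,8,0,0,0, 40,0,0,0,0, 40,0,0,0,0]'
python3 -m pendant '[40,0,-6,0,0, 40,0,-6,0,0, 40,0,-6,0,0, 40,0,-6,0,0, 40,0,0,0,0]'
python3 - <<'E'
from h import *
im,d=viewer.grab_frame("top");a=cv2.resize(im[120:220,180:310],None,fx=4,fy=4)
im,d=viewer.grab_frame("scene");b=cv2.resize(im[130:230,330:460],None,fx=4,fy=4)
cv2.imwrite("pics/d1.png",cv2.resize(np.hstack([a,b]),(800,308))[...,::-1])
E
```

```text
clock: 4.92
tcp_pos: [0.5554, 0.1294, 0.1087]
orientation: [-0.144, 1.565, 0.144]
contact_force: [0.1, -0.5, 0.2]
grip_width: 0.0399
clock: 5.55
tcp_pos: [0.5595, 0.1049, 0.1083]
orientation: [-0.143, 1.566, 0.143]
contact_force: [0.5, -0.2, 0.5]
grip_width: 0.0398
```

View pics/d1.png

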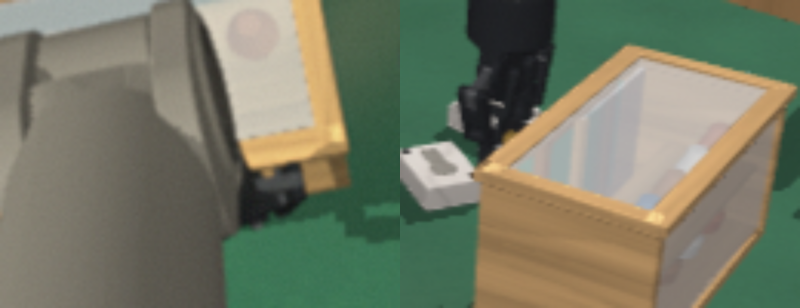

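The straddle looks right: brass shows between the fingers at about crop (510,135). I'll keep pushing in small steps and watch the force.

```bash
for i in 1; do python3 -m pendant '[40,0,-5,0,0, 40,0,-5,0,0]' | grep -E 'tcp_pos|force'; done
python3 -m pendant '[40,0,-5,0,0, 40,0,-5,0,0]' | grep -E 'tcp_pos|force'
python3 -m pendant '[40,0,-5,0,0, 40,0,-5,0,0]' | grep -E 'tcp_pos|force'
```

```text
tcp_pos: [0.5611, 0.0961, 0.1082]
contact_force: [1.1, 1.1, -1.6]
tcp_pos: [0.563, 0.0858, 0.1082]
contact_force: [0.1, 1.9, -0.4]
tcp_pos: [0.5648, 0.076, 0.1082]
contact_force: [-0.3, 1.8, -1.5]
```

```bash
python3 -m pendant '[40,0,-5,0,0, 40,0,-5,0,0]' | grep -E 'tcp_pos|force'
python3 -m pendant '[40,0,-4,0,0, 40,0,-4,0,0]' | grep -E 'tcp_pos|force'
python3 -m pendant '[40,0,-4,0,0, 40,0,-4,0,0]' | grep -E 'tcp_pos|force'
```

```text
tcp_pos: [0.5666, 0.0661, 0.1082]
contact_force: [-0.1, 1.4, -1.2]
tcp_pos: [0.5681, 0.0583, 0.1083]
contact_force: [-0.5, 1.7, -0.6]
tcp_pos: [0.5695, 0.0505, 0.1083]
contact_force: [-0.4, 1.1, -0.4]
```

```bash
python3 -m pendant '[40,0,-4,0,0]' | grep -E 'tcp_pos|force'
python3 -m pendant '[40,0,-4,0,0]' | grep -E 'tcp_pos|force'
```

```text
tcp_pos: [0.5702, 0.0466, 0.1083]
contact_force: [-1.1, 1.8, -1.3]
tcp_pos: [0.571, 0.0426, 0.1083]
contact_force: [-0.5, 1.5, -0.1]
```

```bash
for k in a; do python3 -m pendant '[40,0,-4,0,0]' | grep -E 'tcp_pos|force'; done
python3 -m pendant '[40,0,-4,0,0]' | grep -E 'tcp_pos|force'
python3 -m pendant '[40,0,-3,0,0]' | grep -E 'tcp_pos|force'
```

```text
tcp_pos: [0.5717, 0.0386, 0.1083]
contact_force: [-1.1, 1.6, -1.4]
tcp_pos: [0.5724, 0.0347, 0.1083]
contact_force: [-1.9, 0.6, 0.2]
tcp_pos: [0.573, 0.0317, 0.1083]
contact_force: [-1.2, 0.5, -0.3]
```

```bash
python3 -m pendant '[40,0,-3,0,0]' | grep -E 'tcp_pos|force'
python3 -m pendant '[40,0,-3,0,0]' | grep -E 'tcp_pos|force'
python3 - <<'E'
from h import *
im,d=viewer.grab_frame("top");a=cv2.resize(im[140:220,200:310],None,fx=4,fy=4)
im,d=viewer.grab_frame("scene");b=cv2.resize(im[150:230,310:420],None,fx=4,fy=4)
cv2.imwrite("pics/d2.png",cv2.resize(np.hstack([a,b]),(800,290))[...,::-1])
E
```

```text
tcp_pos: [0.5736, 0.0289, 0.1083]
contact_force: [-1.2, 1.5, -0.0]
tcp_pos: [0.5741, 0.026, 0.1083]
contact_force: [-1.4, 1.2, -0.3]
```

View pics/d2.png

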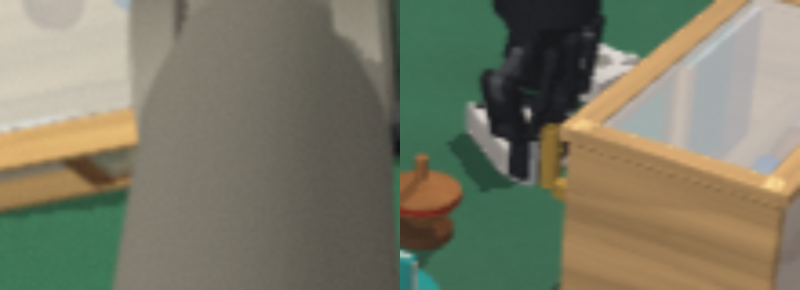

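The brass bar shows at scene crop (552,155), between the fingers and still being pushed. I'll measure its position and continue.

```bash
cat >> h.py <<'E'
def bar_s():
    im,P,H,d=cloud("scene");m=(H[...,0]>17)&(H[...,0]<30)&(H[...,1]>150)&(P[...,2]>.08)&(P[...,2]<.15)&(abs(P[...,0]-.575)<.045)&(abs(P[...,1]-.04)<.12)
    Q=P[m]-[.6567,.1785,0];a=np.radians(10.3);c=np.c_[Q[:,0]*np.cos(a)+Q[:,1]*np.sin(a),-Q[:,0]*np.sin(a)+Q[:,1]*np.cos(a),P[m][:,2]]
    c=c[c[:,0]<-.09];p=tool()[0]-[.6567,.1785,0]
    print("bar n",len(c),c.mean(0).round(4),c.min(0).round(4),c.max(0).round(4),"tcp cab",round(p[0]*np.cos(a)+p[1]*np.sin(a),4),round(-p[0]*np.sin(a)+p[1]*np.cos(a),4))
E
python3 -c "
from h import *
bar_s()"
python3 -m pendant '[40,0,-3,0,0]' | grep -E 'tcp_pos|force'
python3 -m pendant '[40,0,-3,0,0]' | grep -E 'tcp_pos|force'
python3 -c "
from h import *
bar_s()"
```

```text
bar n 82 [-0.1029 -0.1267  0.1124] [-0.111  -0.1316  0.084 ] [-0.0918 -0.1188  0.139 ] tcp cab -0.1082 -0.1357
tcp_pos: [0.575, 0.0236, 0.1085]
contact_force: [-0.1, 1.5, -0.2]
tcp_pos: [0.5756, 0.0204, 0.1084]
contact_force: [0.6, 1.7, 0.3]
bar n 85 [-0.1021 -0.1317  0.112 ] [-0.1121 -0.1367  0.0858] [-0.0902 -0.1234  0.139 ] tcp cab -0.1081 -0.1417
```

```bash
python3 -m pendant '[40,0,-3,0,0]' | grep -E 'tcp_pos|force'
python3 -m pendant '[40,0,-3,0,0]' | grep -E 'tcp_pos|force'
python3 -m pendant '[40,0,-3,0,0]' | grep -E 'tcp_pos|force'
```

```text
tcp_pos: [0.5761, 0.0175, 0.1085]
contact_force: [1.5, 2.1, -0.1]
tcp_pos: [0.5764, 0.016, 0.1084]
contact_force: [-1.3, 9.3, 1.7]
tcp_pos: [0.5764, 0.0159, 0.1083]
contact_force: [-3.2, 15.7, 2.2]
```

The stop is reached: force rose to 15.7 N with no more motion. I'll back off, lift and verify.

```bash
python3 -m pendant '[40,0,5,0,0, 40,0,5,0,0, 40,0,3,0,0, 40,0,0,0,0, 40,-20,0,0,0, 40,-25,0,0,0, 40,-25,0,0,0, 40,-25,0,0,0, 40,-25,0,0,0,40,0,0,0,0]'
python3 - <<'E'
from h import *
bar_s()
p,A=tool();print(p,A[:,1]);print(go([.5155,-.2405,.228]),r.get_obs()["joints"].round(2))
for c in("top","scene"):
    im,P,m=timer(c)
    for k in("red","yel","bar","blue"):print(c,k,m[k].sum(),P[m[k]].mean(0).round(4))
    print(cv2.minAreaRect((P[m["bar"]][:,:2]*1000).astype(np.float32)))
E
```

```text
clock: 10.1
tcp_pos: [0.5758, 0.0238, 0.2302]
orientation: [-0.143, 1.562, 0.143]
contact_force: [-0.1, 0.6, -0.2]
grip_width: 0.0403
bar n 88 [-0.1017 -0.1366  0.1106] [-0.1098 -0.1428  0.0835] [-0.091  -0.1291  0.1387] tcp cab -0.1082 -0.1375
[0.57484406 0.02386424 0.22871993] [-1.81702416e-01  9.83353555e-01 -1.36360387e-04]
[   0.6 -249.2 -106.4] [-0.29  0.32  0.17  1.81 -0.06  1.02  1.66]
top red 17 [ 0.5212 -0.2914  0.0378]
top yel 6 [ 0.4876 -0.2738  0.0299]
top bar 167 [ 0.5149 -0.2403  0.0743]
top blue 567 [ 0.5139 -0.239   0.0516]
((515.0394897460938, -241.2388153076172), (60.79889678955078, 14.717096328735352), 86.54379272460938)
scene red 5 [ 0.5234 -0.2835  0.0371]
scene yel 1 [ 0.4903 -0.2648  0.0344]
scene bar 131 [ 0.5187 -0.2408  0.0721]
scene blue 403 [ 0.5242 -0.2411  0.0553]
((516.3318481445312, -239.25079345703125), (61.77035140991211, 18.900487899780273), 85.82625579833984)
```

The door is shut: the bar sits at cabinet y ≈ -0.136 and stayed there. The dial is currently about 0.18 rad past the tab. Now I'll move over the timer and align the jaws across the bar.

```bash
python3 -m pendant '[50,0,0,0,0.165, 50,0,0,0,0.165, 50,0,0,0,0.165, 50,0,0,0,0.165, 50,0,0,0,0.165, 50,0,0,0,0.165, 50,0,0,0,0.165, 50,0,0,0,0.165, 50,0,0,0,0.165, 50,0,0,0,0.165, 50,0,0,0,0.165, 50,0,-7,38,0, 50,0,-7,38,0, 50,0,-7,38,0, 50,0,-7,38,0, 50,0,-7,38,0, 50,0,-7,38,0, 50,0,-2,38,0, 50,0,0,0,0]'
python3 - <<'E'
from h import *
p,A=tool();print(p.round(4),A[:,1].round(3),np.degrees(np.arctan2(A[1,1],A[0,1])));print(go([.515,-.2405,.228]),r.get_obs()["joints"].round(2))
E
```

```text
clock: 12.62
tcp_pos: [0.5124, -0.2421, 0.2274]
orientation: [1.256, 1.177, -1.261]
contact_force: [0.3, -0.6, 0.6]
grip_width: 0.05
[ 0.5124 -0.2421  0.2274] [ 0.998 -0.067 -0.002] -3.832889305204618
[-0.6  2.4 -1.8] [-0.16  0.34  0.62  1.85 -0.23  1.02  0.49]
```

```bash
python3 -m pendant '[50,30,2,-2,0, 50,30,0,0,0, 50,30,0,0,0, 50,30,0,0,0, 50,25,0,0,0, 50,15,0,0,0, 50,8,0,0,0, 50,6,0,0,0, 50,0,0,0,0]'
python3 -m pendant '[30,0,0,0,0, 20,0,0,0,0, 20,0,0,0,0]' 20
python3 - <<'E'
from h import *
p,A=tool();print(p.round(4),A[:,1].round(3));print({k:np.round(v,3) for k,v in r.get_obs().items() if k in("contact_force","moment","grip_width")})
E
```

```text
clock: 13.75
tcp_pos: [0.5166, -0.2368, 0.0544]
orientation: [1.254, 1.18, -1.254]
contact_force: [0.7, 0.1, -0.0]
grip_width: 0.0504
clock: 14.12
tcp_pos: [0.5166, -0.2368, 0.0546]
orientation: [1.254, 1.179, -1.254]
contact_force: [0.3, 0.1, -0.1]
grip_width: 0.02
[ 0.5166 -0.2368  0.0546] [ 0.998 -0.061  0.   ]
{'contact_force': array([ 0.298,  0.137, -0.136]), 'moment': array([-0.001,  0.032, -0.018]), 'grip_width': np.float64(0.02)}
```

```bash
python3 -m pendant '[20,0,-1.5,3.5,0, 20,0,0,0,0, 5,0,0,0,0, 5,0,0,0,0, 5,0,0,0,0, 5,0,0,0,0]' 40
python3 - <<'E'
from h import *
p,A=tool();print(p.round(4),A[:,1].round(3));print({k:np.round(v,3) for k,v in r.get_obs().items() if k in("contact_force","moment","grip_width")})
E
```

```text
clock: 14.88
tcp_pos: [0.5152, -0.2405, 0.0545]
orientation: [1.254, 1.179, -1.254]
contact_force: [2.7, -1.6, 1.6]
grip_width: 0.0131
[ 0.5152 -0.2405  0.0545] [ 0.998 -0.061  0.001]
{'contact_force': array([ 2.694, -1.626,  1.556]), 'moment': array([-0.244, -0.369,  0.022]), 'grip_width': np.float64(0.013)}
```

```bash
cat > f.py <<'E'
from h import *
M=[];F=[]
p,A=tool();o=r.get_obs()
print(p.round(4),"y_ang",np.degrees(np.arctan2(A[1,1],A[0,1])).round(2),"F",o["contact_force"].round(1),"M",o["moment"].round(3),"grip",o["grip_width"].round(4),"t",o["clock"].round(2))
E
python3 -m pendant '[5,0,0,0,0.1, 5,0,0,0,0.1, 5,0,0,0,0.1]' >/dev/null; python3 f.py
python3 -m pendant '[5,0,0,0,0.1, 5,0,0,0,0.1]'>/dev/null; python3 f.py
```

```text
Traceback (most recent call last):
  File "f.py", line 4, in <module>
    print(p.round(4),"y_ang",np.degrees(np.arctan2(A[1,1],A[0,1])).round(2),"F",o["contact_force"].round(1),"M",o["moment"].round(3),"grip",o["grip_width"].round(4),"t",o["clock"].round(2))
                                                                                                                                            ^^^^^^^^^^^^^^^^^^^^^
AttributeError: 'float' object has no attribute 'round'
Traceback (most recent call last):
  File "f.py", line 4, in <module>
    print(p.round(4),"y_ang",np.degrees(np.arctan2(A[1,1],A[0,1])).round(2),"F",o["contact_force"].round(1),"M",o["moment"].round(3),"grip",o["grip_width"].round(4),"t",o["clock"].round(2))
                                                                                                                                            ^^^^^^^^^^^^^^^^^^^^^
AttributeError: 'float' object has no attribute 'round'
```

```bash
sed -i 's/o\["grip_width"\].round(4)/round(float(o["grip_width"]),4)/;s/o\["clock"\].round(2)/round(float(o["clock"]),2)/' f.py; python3 f.py
python3 -m pendant '[5,0,0,0,0.05, 5,0,0,0,0.05]'>/dev/null; python3 f.py
```

```text
[ 0.5148 -0.2403  0.0545] y_ang -32.33 F [ 0.2 -0.5  3.4] M [-0.144 -0.082  0.055] grip 0.013 t 15.5
[ 0.5147 -0.2402  0.0545] y_ang -37.97 F [ 0.5 -0.1  3. ] M [-0.168 -0.066  0.066] grip 0.0131 t 15.75
```

```bash
python3 -m pendant '[5,0,0,0,0.05]'>/dev/null; python3 f.py
python3 -m pendant '[5,0,0,0,0.05]'>/dev/null; python3 f.py
python3 -m pendant '[5,0,0,0,0.04]'>/dev/null; python3 f.py
```

```text
[ 0.5147 -0.2402  0.0545] y_ang -40.83 F [ 0.  -0.7  4.2] M [-0.095  0.034  0.028] grip 0.013 t 15.88
[ 0.5147 -0.2402  0.0545] y_ang -43.7 F [-0.8 -0.6  4.1] M [-0.076 -0.019  0.061] grip 0.013 t 16.0
[ 0.5147 -0.2401  0.0545] y_ang -45.98 F [-0.1 -0.8  5.3] M [-0.029  0.117  0.045] grip 0.0129 t 16.12
```

```bash
python3 -m pendant '[5,0,0,0,0.04]'>/dev/null; python3 f.py
python3 -m pendant '[5,0,0,0,0.04]'>/dev/null; python3 f.py
```

```text
[ 0.5146 -0.2401  0.0545] y_ang -48.27 F [-0.7 -0.4  5.4] M [0.032 0.105 0.008] grip 0.0133 t 16.25
[ 0.5146 -0.24    0.0545] y_ang -50.57 F [ 0.4 -0.9  5.1] M [ 0.031  0.137 -0.003] grip 0.0128 t 16.38
```

```bash
cat > f.py <<'E'
from h import *
M=[];F=[]
for i in range(4):
    viewer.grab_frame("top");o=r.get_obs();M.append(o["moment"]);F.append(o["contact_force"])
p,A=tool()
print(p.round(4),"y_ang",np.degrees(np.arctan2(A[1,1],A[0,1])).round(2),"F",np.mean(F,0).round(1),"M",np.mean(M,0).round(3),"sd",np.std(M,0)[2].round(3),"grip",round(float(o["grip_width"]),4),"t",round(float(o["clock"]),2))
E
python3 f.py
python3 -m pendant '[5,0,0,0,0.04]'>/dev/null; python3 f.py
python3 -m pendant '[5,0,0,0,0.04]'>/dev/null; python3 f.py
```

```text
[ 0.5146 -0.2401  0.0545] y_ang -50.49 F [-0.6 -0.   6. ] M [0.038 0.108 0.024] sd 0.024 grip 0.0129 t 16.57
[ 0.5146 -0.24    0.0545] y_ang -52.79 F [-0.1  0.   5.9] M [0.112 0.121 0.039] sd 0.02 grip 0.0129 t 16.9
[ 0.5146 -0.24    0.0545] y_ang -55.08 F [-0.6  0.2  6.3] M [0.122 0.167 0.026] sd 0.021 grip 0.0135 t 17.23
```

```bash
python3 -m pendant '[5,0,0,0,0.04]'>/dev/null; python3 f.py
python3 -m pendant '[5,0,0,0,0.04]'>/dev/null; python3 f.py
```

```text
[ 0.5146 -0.24    0.0545] y_ang -57.37 F [-0.8  0.4  6.3] M [0.156 0.179 0.018] sd 0.031 grip 0.0129 t 17.55
[ 0.5145 -0.2399  0.0545] y_ang -59.66 F [-0.6  0.   6.5] M [0.149 0.16  0.04 ] sd 0.028 grip 0.0134 t 17.88
```

```bash
python3 -m pendant '[5,0,0,0,0.04]'>/dev/null; python3 f.py
python3 -m pendant '[5,0,0,0,0.03]'>/dev/null; python3 f.py
```

```text
[ 0.5145 -0.2399  0.0545] y_ang -61.95 F [-0.9  0.3  7. ] M [0.197 0.154 0.058] sd 0.021 grip 0.0132 t 18.2
[ 0.5145 -0.2399  0.0545] y_ang -63.67 F [-0.5  0.7  7.1] M [0.178 0.204 0.043] sd 0.028 grip 0.0129 t 18.52
```

```bash
python3 -m pendant '[5,0,0,0,0.04]'>/dev/null; python3 f.py
python3 -m pendant '[5,0,0,0,0.03]'>/dev/null; python3 f.py
```

```text
[ 0.5145 -0.2398  0.0545] y_ang -65.97 F [-0.8  0.9  7.1] M [0.208 0.201 0.046] sd 0.014 grip 0.013 t 18.85
[ 0.5145 -0.2398  0.0545] y_ang -67.67 F [-1.1  0.8  7.2] M [0.212 0.206 0.097] sd 0.023 grip 0.0129 t 19.18
```

```bash
python3 -m pendant '[5,0,0,0,0.03]'>/dev/null; python3 f.py
```

```text
[ 0.5144 -0.2398  0.0545] y_ang -69.38 F [-0.7  1.3  7.3] M [0.221 0.2   0.126] sd 0.014 grip 0.0131 t 19.5
```

```bash
python3 -m pendant '[5,0,0,0,0.03]'>/dev/null; python3 f.py
```

```text
[ 0.5145 -0.2398  0.0545] y_ang -71.09 F [-1.   1.1  7.2] M [0.236 0.218 0.182] sd 0.026 grip 0.0135 t 19.82
```

```bash
python3 -m pendant '[5,0,0,0,0.02]'>/dev/null; python3 f.py
python3 - <<'E'
from h import *
im,d=viewer.grab_frame("scene");a=cv2.resize(im[205:295,215:305],None,fx=6,fy=6,interpolation=cv2.INTER_CUBIC)
im,d=viewer.grab_frame("top");b=cv2.resize(im[170:260,355:445],None,fx=4,fy=4);o=np.zeros((540,800,3),np.uint8);o[:,:540]=a;o[:260,540:800]=b[50:310,50:310]
cv2.imwrite("pics/w1.png",o[...,::-1])
E
```

```text
[ 0.5144 -0.2397  0.0545] y_ang -72.23 F [-0.5  1.   7. ] M [0.232 0.227 0.228] sd 0.044 grip 0.013 t 20.15
```

View pics/w1.png

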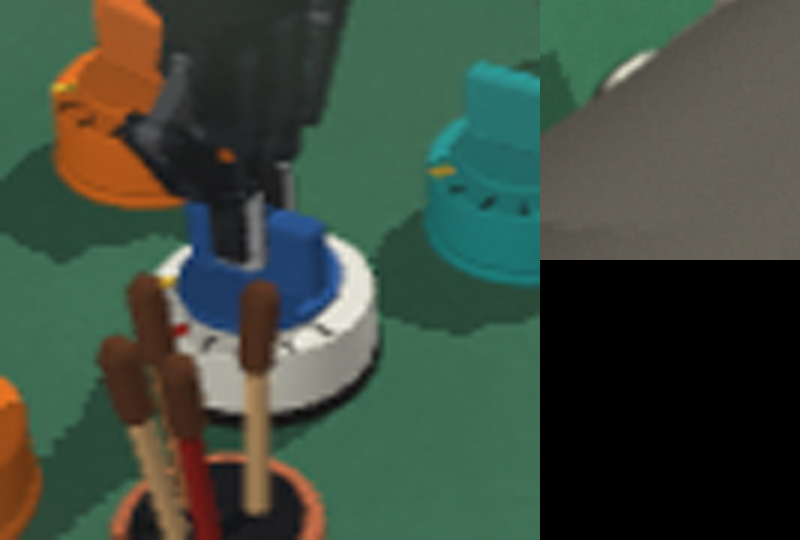

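The timer is firmly on its stop: torque rose from 0.045 to 0.23 N·m, which is a case twist of about 0.11. The picture shows the bar held at crop (250,240) and the neighbours untouched. Now I'll turn back by about 1.39 rad, release and look.

```bash
python3 -m pendant '[5,0,0,0,-0.1, 5,0,0,0,-0.1, 5,0,0,0,-0.1, 5,0,0,0,-0.1, 5,0,0,0,-0.1, 5,0,0,0,-0.1, 5,0,0,0,-0.1, 5,0,0,0,-0.1, 5,0,0,0,-0.1, 5,0,0,0,-0.1, 5,0,0,0,-0.1, 5,0,0,0,-0.1, 5,0,0,0,-0.1, 5,0,0,0,-0.05, 5,0,0,0,-0.04, 5,0,0,0,0]' >/dev/null; python3 f.py
```

```text
[ 0.5154 -0.2404  0.0545] y_ang 7.36 F [ 4.3 -2.7  1.9] M [-0.544 -0.801 -0.041] sd 0.016 grip 0.0132 t 22.45
```

```bash
python3 -m pendant '[30,0,0,0,0, 30,0,0,0,0, 30,-20,0,0,0, 30,-30,0,0,0, 30,-40,0,0,0, 30,-40,0,0,0, 30,-40,0,0,0, 30,0,15,-38,0, 30,0,15,-38,0, 30,0,15,-38,0, 30,0,15,-38,0, 30,0,15,-38,0, 30,0,15,-38,0, 30,0,0,0,0]'
cat > m.py <<'E'
from h import *
import sys
T=[]
for i in range(6):
    im,P,m=timer("top");T.append(im.astype(float))
im8=np.mean(T,0).astype(np.uint8)
rc=cv2.minAreaRect((P[m["bar"]][:,:2]*1000).astype(np.float32));print("bar",rc)
# sub-pixel: upsample, warp face plane z=.037 and bar top z=.075 to metric top views (0.25 mm/px, up=+x, left=+y)
cx,cy=.515,-.2405;n=640
def warp(z):
    q=np.array([[cx+.08,cy+.08],[cx+.08,cy-.08],[cx-.08,cy-.08],[cx-.08,cy+.08]])
    s=np.float32([px("top",(a,b,z)) for a,b in q]);return cv2.warpPerspective(im8,cv2.getPerspectiveTransform(s,np.float32([[0,0],[n,0],[n,n],[0,n]])),(n,n),flags=cv2.INTER_CUBIC)
def w(z,f):
    a=warp(z);h=cv2.cvtColor(a,cv2.COLOR_RGB2HSV).astype(int);k=f(h[...,0],h[...,1],h[...,2]);k=k.astype(np.uint8)
    nl,l,s,c=cv2.connectedComponentsWithStats(k);return a,l,s,c
def xy(c):return np.array([cx+.08-c[1]*.00025,cy+.08-c[0]*.00025])
face,l,s,c=w(.037,lambda h,s,v:(s<70)&(v>130));
pts=np.argwhere(l>0)[:,::-1]
u=pts[np.hypot(*(pts-320).T)<210];hull=cv2.convexHull(u.astype(np.int32));(e,ax,_)=cv2.fitEllipse(hull);C=xy(e);print("case centre",C.round(4),"axes mm",np.round(np.array(ax)*.25,1))
a,l,s,c=w(.037,lambda h,s,v:((h<9)|(h>170))&(s>130)&(v>90))
for i in range(1,len(s)):
    if s[i,4]>120:
        p=xy(c[i]);print("red",s[i,4],p.round(4),"r",np.hypot(*(p-C)).round(4),"ang",np.degrees(np.arctan2(*(p-C)[::-1])).round(2))
top,l,s,c=w(.075,lambda h,s,v:(s<110)&(v>150))
for i in range(1,len(s)):
    p=xy(c[i])
    if s[i,4]>80 and np.hypot(*(p-C))<.034:print("white",s[i,4],p.round(4),"r",np.hypot(*(p-C)).round(4),"ang",np.degrees(np.arctan2(*(p-C)[::-1])).round(2))
P2=P[m["bar"]][:,:2];Q=P2-P2.mean(0);v=np.linalg.svd(Q,full_matrices=False)[2][0];print("pca",np.degrees(np.arctan2(v[1],v[0])).round(2),"mean",P2.mean(0).round(4))
cv2.imwrite(sys.argv[1],np.hstack([face,top])[120:520,:,::-1][:, 0:1280][:,[*range(120,520),*range(760,1160)]])
E
python3 m.py pics/s1.png
```

```text
clock: 24.2
tcp_pos: [0.5742, 0.002, 0.2233]
orientation: [1.109, 1.273, -1.11]
contact_force: [0.6, -0.5, -0.7]
grip_width: 0.0298
bar ((515.3118896484375, -241.58868408203125), (14.374632835388184, 60.393638610839844), 6.698349952697754)
case centre [ 0.5145 -0.2397] axes mm [92.6 96.4]
red 1795 [ 0.5208 -0.2917] r 0.0524 ang -83.1
white 47688 [ 0.5101 -0.2259] r 0.0144 ang 108.12
pca -84.04 mean [ 0.5149 -0.2408]
```

View pics/s1.png

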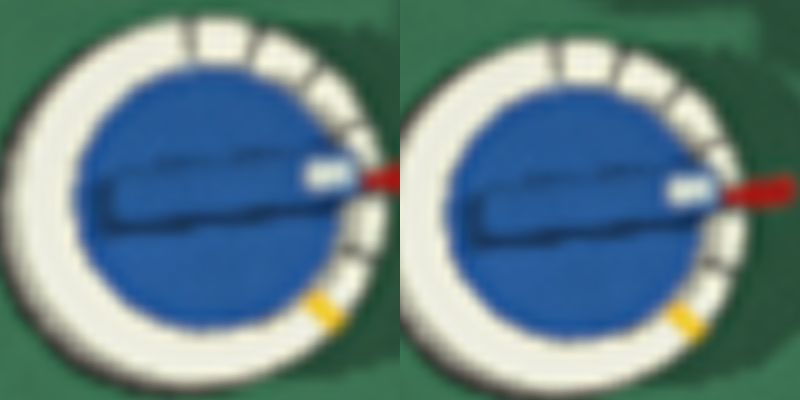

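The picture shows the pointer's white end at left-panel (330,175), pointing straight at the red tab at (385,180). Bar angle is -83.3° to -84.0° and tab angle is -83.1°, where a minute is 4.6°. I'll do a last check of the door and bystanders, then hand in.

```bash
python3 - <<'E'
from h import *
bar_s()
a=cv2.imread("pics/scene0.png")[...,::-1].astype(int);b,_=viewer.grab_frame("scene")
for n in("duck","brush_cup","top","mould_a","whistle"):
    print(n,[np.round(o["location"],3).tolist() for o in nets.look_for(n,"scene")][:1])
print(r.get_obs()["contact_force"],r.get_obs()["clock"]);r.hand_in()
E
```

```text
bar n 90 [-0.1019 -0.1364  0.1107] [-0.1096 -0.1415  0.085 ] [-0.09   -0.1253  0.1379] tcp cab -0.1137 -0.1646
duck [[0.715, -0.061, 0.033]]
brush_cup [[0.677, -0.392, 0.085]]
top [[0.461, 0.012, 0.042]]
mould_a [[0.382, 0.311, 0.03]]
whistle [[0.746, -0.201, 0.024]]
[-0.20176132  0.21773023 -0.36251995] 24.85
the job is handed in; nothing more can be done
```

I finished all three steps in order and handed the job in at 24.9 s, with the arm clear of everything.

- **Door:** I slid it to its stop, where the force rose from 2 N to 16 N with no further motion. On the last check the handle had not moved from its shut position.
- **Winding:** I wound the white-cased timer past the yellow mark to its end stop. Torque rose from about 0.045 to 0.23 N·m, a case twist of about 0.11 rad, which is firm but well below forcing.
- **Setting:** I turned it back to the red tab. After release the pointer measured −83.3° to −84.0° and the tab −83.1°. The gap is at most 0.9°, or about 0.2 minute.
- **Everything else:** Duck, brush cup, top and whistle are where they were to within 6 mm, which is about the detector's accuracy. The mould check was inconclusive: the last reading (0.382, 0.311) found the second of the two mould halves, which the first top view had at (0.380, 0.321), and I did not re-check the other. The tab measured the same angle before and after.

One pointer check found nothing useful: the search for the white pointer end picked up the case instead. The pointer angle above comes from the bar's depth data and the picture.

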